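Fetch the top mixing cup from behind the goblet and the drive centre

TASK

Clear the wooden goblet and the steel drive centre from in front of the cup rack by standing both upright on the cork mat. Then lift only the orange cup off the white one it is nested in, leaving the white cup standing in its place in the rack, and stand it in the middle of the scale's round pan. Finally put the goblet back upright in the middle of its green pad and the drive centre in the middle of its blue pad. Knock nothing over and leave the sanding block behind the rack where it is.

Things in the scene. Friction and masses are not known exactly. Their poses are not given: they have to be found in the camera images.
- goblet_mid (a point): turned goblet of dark red-brown wood, 112 mm high, standing upright; the bowl in its upper half is about 60 mm across (its widest), below it a thin stem and a round foot about 58 mm across. The point lies on its axis at half height, 56 mm above its underside; z up along the axis. Grip the bowl from above. At the start it stands on the green pad
- drive_centre_mid (a point): grey steel drive centre (lathe part), 108 mm high, standing upright on its thick round head (33 mm across, 32 mm high) with the 24 mm thick shank pointing up, narrowing slightly to the top. The point lies on its axis at half height, 54 mm above its underside; z up along the axis. At the start it stands on the blue pad
- orange_cup_mid (a point): orange mixing cup, 52 mm high: foot 48 mm across, 22 mm high; above it a straight collar 62 mm across, 30 mm high, open on top. The point lies on its axis at mid-height of the collar: 37 mm above its underside. At the start its foot is nested in the white cup, 4 mm play all round; its collar (64 to 94 mm above the bench) rests on the white rim. Fingers fit only at its front and back, not beside the cheeks
- white_cup_mid (a point): white plastic mixing cup, same shape as the orange one but with a lip 72 mm across and 4 mm high round its rim, standing in the rack under the orange cup; from above only the lip shows, as a white ring 5 mm wide round the orange cup, its top 64 mm above the bench. The point lies on its axis at half height, 26 mm above its underside. It stays in the rack
- rack: fixed pale wooden rack: base board 12 mm thick, x from -120 to +70 mm, 156 mm wide, and two cheeks left and right of the cups, inner faces 80 mm apart, tops 90 mm above the bench. Origin on the bench top, midway between the cheeks, under the cups. x axis points from the pads to the cups (away from the robot), y from cheek to cheek. The pads lie at x = -72 mm, y = +36 and -36 mm
- green_pad: fixed thin green pad on the rack's base board, 84 x 66 x 3 mm, the goblet's place; it lies left or right of the middle. Origin at the centre of its underside, 12 mm above the bench; its top is 15 mm above the bench; axes as the rack's
- blue_pad: fixed thin blue pad on the rack's base board, 84 x 66 x 3 mm, the drive centre's place, beside the green one. Origin at the centre of its underside, 12 mm above the bench; its top is 15 mm above the bench; axes as the rack's
- mat: fixed cork mat, 130 mm (its x) by 180 mm (its y), 4 mm thick, on the bench to one side; the side area, with room for both things next to each other along its y. Origin at the centre of its underside
- pan (a point): centre of the top face of the round steel pan, 110 mm across, of a fixed grey bench scale (170 x 136 mm); the pan's top is 38 mm above the bench. z up
- sanding_block: loose sanding block, 65 x 112 x 37 mm, brown below and pale above, standing behind the rack; a bystander to leave alone. Origin at the centre of its underside

How it is judged:
By the outcome, as a careful person would: the job done as asked, in the order asked, and still so for the second after the job is handed in, with the robot touching nothing.
It also fails if it takes over 112 s, if anything falls off the work surface, if the arm or the gripper's body presses on something with over 40 N, if the wrist force passes 120 N, or if a joint passes its speed limit or range.

ROBOT

A 6-joint arm with a two-finger parallel gripper is mounted at the origin on a cart in front of the work surface, level with it; the furniture and walls round the work are solid. World frame = base frame: x ahead of the robot, y to its left, z up, the work surface at z = 0. Lengths are in m, angles in rad, forces in N, time in s.
With the tool pointing down it reaches from about 0.2 to 0.875 m from the base axis. Payload 3.4 kg.
Tool frame: the origin (TCP) lies between the finger pads; the fingertips stand 25 mm ahead of it and the grasp point (between the pads) lies 6 mm ahead of it (r.nose_length is the z of the fingertips in the tool frame, in m); z points along the fingers, x is the direction in which the jaws open and shut, and the axes are right-handed (so a half turn about z gives the same grasp; the last joint's range is limited). The gripper opens to 94 mm and grips with 3 to 60 N. Pads are 16 mm wide; open, the fingers measure 119 mm over their backs; the gripper's body (75 mm by 177 mm) begins 78 mm behind the grasp point.
Start: joints at [-1.32, 0.276, 1.505, -0, 1.361, -0.121], TCP at [0.209, -0.536, 0.23] pointing down, gripper open.
Joint ranges: [-2.89, 2.89], [-0.75, 2.08], [0.22, 2.7], [-1.18, 4.32], [0.11, 2.71], [-2.7, 2.7]. Speed limits (rad/s): [2.57, 2.57, 3.14, 3.14, 3.14, 3.14].

INTERFACE

Orientations are given as a unit quaternion [w, x, y, z].
In Python, from plant import r, gripper_to, inverse_kinematics, vision, models, telemetry gives the robot as it stands. Calls block until the motion is done:
- r.move_to(position, orientation): joint-space move of the TCP to a pose.
- r.move_l(position, rot=None, vel=0.15, guard=None): straight line of the TCP; rot=None keeps the orientation; vel is the mean speed in m/s. With guard (N) it stops when the force on the tool has changed by that much, and returns True; else False.
- r.movej(angles): joint-space move.
- gripper_to(opening, f_grip=None): finger opening in m; f_grip is the grip in N (None keeps the last); returns when the fingers have stopped.
- r.hold(seconds).
- inverse_kinematics(position, orientation): joint angles nearest the present ones, or None.
- vision.snapshot(name): name is "side" or "top"; returns the picture (400x640x3 uint8, red, green, blue); there is no depth.
- vision.get_calibration(name): a dict with "fx", "fy", "cx", "cy" (pixels), "position" and "orientation" of the camera in the world. Camera axes: x right, y down, z forward; pixel columns grow to the right and rows downward; lengths in m; the calibration is good to about 2 mm. A picture is of the moment at which its call begins. get_calibration takes no time and is no camera call.
A pose or a line that the arm cannot do raises r.PlanningError and nothing moves.
- r.sign_off(): hands the job in, once; it reports no verdict.
Trained networks look in the newest picture that a camera, given by its name, has taken for a name from the list of things; names that differ only in an ending like _2 or _b are one class to them, and where a whole thing is asked for, a point or a joint stands for the part that bears it (a point fixed in the world has none). Each returns a list of dicts, best first, with "score" (0 to 1); they miss things now and then, are a little off and sometimes report something else, mostly with a low value. They report only what shows in the picture. A call takes as long as a camera call.
- models.boxes_of(thing, camera): "at" ([x, y, z] in m, in world coordinates, good to about 4 mm: the middle of the surface that is visible of it).
- models.regions_of(thing, camera): "pixels" (400x640 bool, what is visible of it).
- models.mark_of(thing, camera): "at" ([x, y, z] in m, in world coordinates, good to about 4 mm: a listed point, or the origin of a listed thing).
Readings, each from a call of its own:
- telemetry.current_t(): time.
- telemetry.current_joints(): joint angles.
- telemetry.current_dq(): joint speeds.
- telemetry.current_joint_efforts(): joint torques, N m.
- telemetry.current_ee_pos(): TCP position.
- telemetry.current_tool_rot(): TCP orientation.
- telemetry.current_wrist_force(): force on the tool from outside, world axes, zero at the start.
- telemetry.current_torque(): the same for the moment, N m.
- telemetry.current_opening(): finger opening in m.
Only numpy, scipy, OpenCV 4.12 (cv2) and the standard library are available. Lean on these libraries where they do the work, as an engineer would, in place of code of your own. Each camera call takes 0.05 s, during which the arm holds its last target. There are 200 camera calls.

## Working session

There is one attempt and no reset: what is moved stays moved. The work goes in short steps, each a Python script; the robot and the scene stay as the last script left them, time stands still between calls to the robot, and variables do not carry over. Pictures are saved under pics/ and viewed, about 12 in all and at most 16, crops included, and the job is handed in when it is done.

```bash
ls; mkdir -p pics; python3 - <<'E'
from plant import r, vision, models, telemetry
import cv2, numpy as np
for c in ("side","top"):
    im=vision.snapshot(c); cv2.imwrite(f"pics/{c}0.png",im[:,:,::-1])
    k=vision.get_calibration(c); print(c,k)
    for t in ["goblet_mid","drive_centre_mid","orange_cup_mid","white_cup_mid","rack","green_pad","blue_pad","mat","pan","sanding_block"]:
        print(t,[(np.round(d["at"],4).tolist(),round(d["score"],2)) for d in models.mark_of(t,c)[:2]])
print(telemetry.current_t(), r.nose_length)
E
```

```text
pics
side {'fx': 516.9706733059592, 'fy': 516.9706733059592, 'cx': 320.33735791245454, 'cy': 202.70352691576213, 'position': array([ 0.18759737, -1.12877992,  0.68278069]), 'orientation': array([-0.52331932,  0.83452785, -0.1524289 ,  0.08040889])}
goblet_mid [([0.5142, 0.0135, 0.0697], 0.72), ([0.5899, -0.0189, 0.0404], 0.24)]
drive_centre_mid [([0.5211, -0.0611, 0.0721], 0.58)]
orange_cup_mid [([0.5899, -0.0189, 0.0805], 0.9)]
white_cup_mid [([0.5911, -0.0192, 0.0383], 0.6)]
rack [([0.5893, -0.0172, -0.0002], 0.95)]
green_pad [([0.514, 0.0119, 0.0128], 0.43)]
blue_pad [([0.5234, -0.0629, 0.0118], 0.58), ([0.5134, 0.2861, 0.0389], 0.49)]
mat [([0.496, -0.2842, 0.0024], 0.9)]
pan [([0.5182, 0.2836, 0.0368], 0.61)]
sanding_block []
top {'fx': 397.5430877525259, 'fy': 397.5430877525259, 'cx': 321.5046051139809, 'cy': 200.35433770605195, 'position': array([0.39954328, 0.00125292, 1.20995146]), 'orientation': array([-0.06684098,  0.71012922, -0.69799993,  0.06359935])}
goblet_mid [([0.5151, 0.0122, 0.0731], 0.57)]
drive_centre_mid [([0.5238, -0.0653, 0.0664], 0.47)]
orange_cup_mid [([0.5864, -0.0205, 0.0748], 0.82)]
white_cup_mid [([0.5918, -0.0188, 0.0375], 0.49), ([0.5136, 0.0117, 0.01], 0.33)]
rack [([0.5874, -0.0181, 0.0014], 0.92)]
green_pad [([0.5142, 0.0096, 0.013], 0.78)]
blue_pad [([0.523, -0.0613, 0.0137], 0.84), ([0.512, 0.0123, 0.0719], 0.33)]
mat [([0.4927, -0.2847, 0.0014], 0.72)]
pan [([0.5184, 0.2823, 0.0429], 0.77)]
sanding_block [([0.7053, 0.0586, 0.003], 0.82)]
1.1 0.025
```

View pics/side0.png

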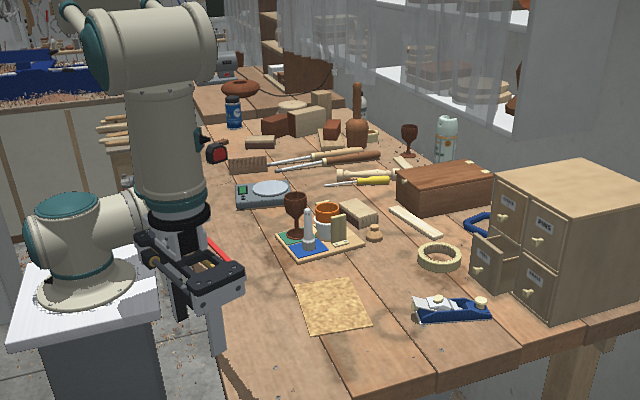

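View pics/top0.png

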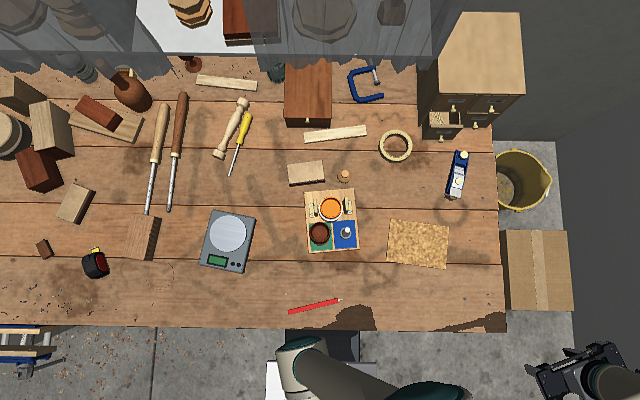

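```bash
cat > h.py <<'E'
from plant import r, gripper_to, inverse_kinematics, vision, models, telemetry
import cv2, numpy as np
from scipy.spatial.transform import Rotation as R
def down(yaw):   # tool z down, tool x (jaws) along yaw
    c,s=np.cos(yaw),np.sin(yaw)
    q=R.from_matrix(np.array([[c,s,0],[s,-c,0],[0,0,-1]])).as_quat()
    return [q[3],*q[:3]]
def topl(cam,uv,z):   # pixels -> points on plane z
    k=vision.get_calibration(cam); uv=np.atleast_2d(uv).astype(float)
    q=k["orientation"]; M=R.from_quat([*q[1:],q[0]]).as_matrix()
    d=np.c_[(uv[:,0]-k["cx"])/k["fx"],(uv[:,1]-k["cy"])/k["fy"],np.ones(len(uv))]@M.T
    p=k["position"]; return p+d*((z-p[2])/d[:,2])[:,None]
def proj(cam,P):
    k=vision.get_calibration(cam); q=k["orientation"]; M=R.from_quat([*q[1:],q[0]]).as_matrix()
    c=(np.atleast_2d(P)-k["position"])@M
    return np.c_[k["fx"]*c[:,0]/c[:,2]+k["cx"],k["fy"]*c[:,1]/c[:,2]+k["cy"]]
def marks(t,n=4):
    out=[]
    for c in ("side","top"):
        for i in range(n):
            vision.snapshot(c); d=models.mark_of(t,c)
            if d: out.append(d[0]["at"])
    return np.array(out)
def rect(cam,thing,z):
    m=models.regions_of(thing,cam)
    if not m: return None
    n,l,st,_=cv2.connectedComponentsWithStats(m[0]["pixels"].astype(np.uint8))
    ys,xs=np.nonzero(l==1+st[1:,4].argmax())
    P=topl(cam,np.c_[xs,ys],z)[:,:2]
    return P
E
python3 - <<'E'
from h import *
for c in("side","top"): vision.snapshot(c)
for c,t,z in [("top","mat",.004),("side","mat",.004),("top","rack",.012),("top","pan",.038),("side","pan",.038),("top","orange_cup_mid",.094),("top","goblet_mid",.127),("top","white_cup_mid",.064),("top","sanding_block",.037)]:
    P=rect(c,t,z)
    if P is None: print(c,t,None); continue
    b=cv2.minAreaRect((P*1000).astype(np.float32))
    print(c,t,np.round(P.mean(0),4),[np.round(x,1) for x in b])
for t in ["pan","goblet_mid","drive_centre_mid","orange_cup_mid","rack"]:
    M=marks(t,3); print(t,np.round(M,4).tolist())
print(telemetry.current_t())
im=cv2.imread("pics/side0.png")[180:270,230:400]
im2=cv2.imread("pics/top0.png")[150:280,190:460]
a=cv2.resize(im,None,fx=4,fy=4,interpolation=2); cv2.imwrite("pics/c1.png",a)
cv2.imwrite("pics/c2.png",cv2.resize(im2,None,fx=2.9,fy=2.9,interpolation=2))
E
```

```text
top mat [ 0.4972 -0.284 ] [array([ 497.4, -284.4]), array([183.1, 130.5]), np.float64(83.3)]
side mat [ 0.4941 -0.294 ] [array([ 495.6, -287.3]), array([182.8, 130.6]), np.float64(83.1)]
top rack [ 0.6067 -0.0194] [array([565.1, -20.2]), array([186.3, 157.2]), np.float64(5.8)]
top pan [0.4907 0.2843] [array([490.9, 284.7]), array([135.1, 169.4]), np.float64(79.4)]
side pan [0.4775 0.2445] [array([484. , 245.6]), array([188.8, 164.7]), np.float64(80.3)]
top orange_cup_mid [ 0.5884 -0.0171] [array([587.9, -17.7]), array([60.6, 59.8]), np.float64(1.0)]
top goblet_mid [0.5105 0.012 ] [array([509.9,  11.9]), array([58.1, 57.9]), np.float64(45.9)]
top white_cup_mid None
top sanding_block [0.7028 0.0594] [array([702.6,  59. ]), array([ 71.9, 109.3]), np.float64(7.7)]
pan [[0.5172, 0.2851, 0.0412], [0.5138, 0.2847, 0.0412], [0.5167, 0.2803, 0.0404], [0.5156, 0.2832, 0.0426], [0.516, 0.2812, 0.039], [0.5167, 0.2824, 0.0401]]
goblet_mid [[0.5137, 0.0127, 0.0704], [0.5119, 0.01, 0.0688], [0.5171, 0.0116, 0.0703], [0.5156, 0.011, 0.0714], [0.5166, 0.0105, 0.0726]]
drive_centre_mid [[0.5202, -0.0603, 0.0726], [0.5221, -0.061, 0.0721], [0.5235, -0.0606, 0.0685], [0.524, -0.0657, 0.0655], [0.5218, -0.0655, 0.0668], [0.5255, -0.0647, 0.0674]]
orange_cup_mid [[0.5881, -0.0174, 0.0785], [0.589, -0.0159, 0.0783], [0.587, -0.017, 0.0805], [0.5879, -0.0186, 0.076], [0.5897, -0.0191, 0.0325], [0.5846, -0.0222, 0.0743]]
rack [[0.5844, -0.0197, 0.0012], [0.5881, -0.0196, 0.001], [0.5899, -0.0208, 0.0003], [0.5869, -0.0188, 0.0012], [0.5852, -0.017, 0.0011], [0.5861, -0.02, -0.0028]]
4.65
```

View pics/c1.png

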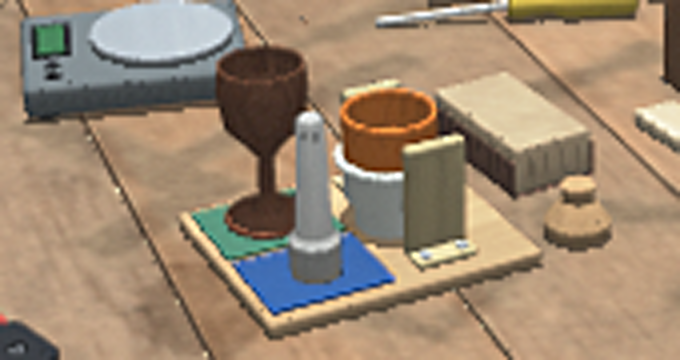

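View pics/c2.png

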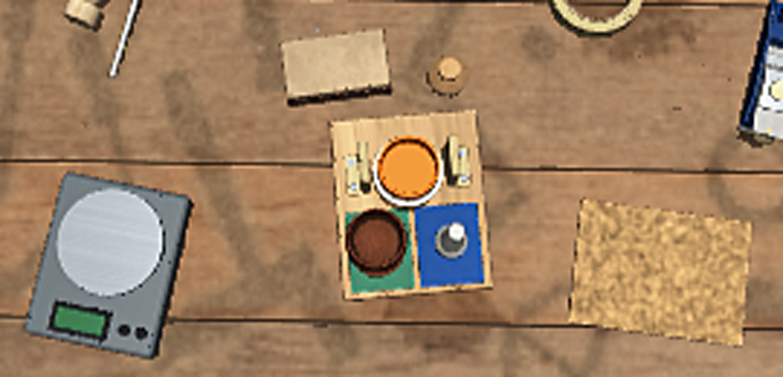

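```bash
python3 - <<'E'
from h import *
def seg(cam,lo,hi,z,near,rad):
    im=cv2.imread(f"pics/{cam}0.png"); m=cv2.inRange(cv2.cvtColor(im,cv2.COLOR_BGR2HSV),lo,hi)
    u=proj(cam,[*near,z])[0]; yy,xx=np.mgrid[:400,:640]; m[(xx-u[0])**2+(yy-u[1])**2>rad**2]=0
    ys,xs=np.nonzero(m); P=topl(cam,np.c_[xs,ys],z)[:,:2]
    b=cv2.minAreaRect((P*1000).astype(np.float32))
    print(cam,len(xs),[np.round(x,1) for x in b])
for c in("top","side"):
    seg(c,(105,120,60),(125,255,255),.015,(.522,-.062),60)
    seg(c,(65,60,40),(90,255,255),.015,(.514,.0115),30)
    seg(c,(85,5,140),(125,60,255),.038,(.516,.283),32)
im=cv2.imread("pics/top0.png");u=proj("top",[.516,.283,.038])[0].astype(int);hs=cv2.cvtColor(im,cv2.COLOR_BGR2HSV)
print(u,hs[u[1],u[0]-30:u[0]+30:4].tolist())
M=marks("green_pad",4);print(np.round(M,4).tolist());M=marks("blue_pad",4);print(np.round(M,4).tolist())
E
```

```text
top 482 [array([521.6, -61.9]), array([82.6, 65.2]), np.float64(5.7)]
top 203 [array([514.1,   9.9]), array([82. , 64.8]), np.float64(5.8)]
top 1234 [array([499.2, 282.9]), array([118.1, 143.8]), np.float64(79.9)]
side 322 [array([518.3, -66.9]), array([82.7, 65.9]), np.float64(5.8)]
side 127 [array([510.9,   4.6]), array([83.2, 65.1]), np.float64(4.8)]
side 702 [array([521.1, 344.7]), array([320.8, 163.2]), np.float64(68.2)]
[228 232] [[13, 120, 177], [15, 110, 170], [60, 3, 90], [107, 20, 206], [104, 22, 198], [106, 19, 199], [103, 20, 202], [103, 18, 203], [106, 19, 204], [106, 19, 206], [104, 20, 214], [106, 15, 221], [108, 22, 57], [99, 26, 129], [14, 124, 200]]
[[0.5139, 0.0085, 0.0115], [0.5121, 0.0088, 0.0148], [0.5144, 0.0092, 0.0147], [0.5117, 0.0107, 0.0127], [0.5139, 0.0083, 0.0103], [0.5139, 0.0073, 0.0096], [0.5124, 0.0083, 0.0142]]
[[0.5221, -0.0646, 0.009], [0.5236, -0.064, 0.0134], [0.5219, -0.0637, 0.0118], [0.5239, -0.0647, 0.0147], [0.5216, -0.0638, 0.0153], [0.5216, -0.0645, 0.0158], [0.5228, -0.066, 0.0137]]
```

```bash
cat >> h.py <<'E'
YR=0.103
UP=.27
def goto(x,y,yaw,z=UP):
    c=[(np.abs(np.array(q)-telemetry.current_joints()).max(),w) for w in (yaw,yaw+np.pi,yaw-np.pi) if (q:=inverse_kinematics([x,y,z],down(w))) is not None]
    w=min(c)[1]; r.move_to([x,y,z],down(w)); return w
def pick(x,y,yaw,z,opening,f,lift=UP):
    gripper_to(opening); w=goto(x,y,yaw)
    g=r.move_l([x,y,z],vel=.15,guard=8); 
    print("pick guard",g,np.round(telemetry.current_ee_pos(),4))
    gripper_to(0.0,f); print("opening",telemetry.current_opening())
    r.move_l([x,y,lift],vel=.12); print("lifted",telemetry.current_opening(),np.round(telemetry.current_wrist_force(),2),telemetry.current_t())
def place(x,y,z,yaw,opening,high=UP):
    goto(x,y,yaw,high)
    r.move_l([x,y,z+.015],vel=.15); r.hold(.2)
    g=r.move_l([x,y,z-.004],vel=.02,guard=3)
    print("place guard",g,np.round(telemetry.current_ee_pos(),4),"want z",z,np.round(telemetry.current_wrist_force(),2))
    gripper_to(opening); r.hold(.2); r.move_l([x,y,UP],vel=.15); print("t",telemetry.current_t())
E
python3 - <<'E'
from h import *
c=vision.snapshot("top"); u=proj("top",[.516,.283,.038])[0]
hs=cv2.cvtColor(c,cv2.COLOR_RGB2HSV); m=((hs[...,2]>185)&(hs[...,1]<40)).astype(np.uint8)
n,l,st,ce=cv2.connectedComponentsWithStats(m); i=l[int(u[1]),int(u[0])]; ys,xs=np.nonzero(l==i)
print("pan",[np.round(x,1) for x in cv2.minAreaRect((topl("top",np.c_[xs,ys],.038)[:,:2]*1000).astype(np.float32))], len(xs))
pick(.513,.0115,YR+np.pi/2,.109,.080,25)
E
```

```text
pan [array([516.1, 284.7]), array([104.9, 104.5]), np.float64(47.5)] 1031
pick guard False [0.5137 0.0114 0.1097]
opening 0.05814988937007669
lifted 0.05759026661623115 [-0.2   0.51 -1.59] 12.1917
```

```bash
python3 - <<'E'
from h import *
place(.502,-.241,.0985,YR+np.pi/2,.080)
pick(.522,-.063,YR+np.pi/2,.015+.075+.006,.055,40)
E
```

```text
place guard True [ 0.5016 -0.2409  0.0985] want z 0.0985 [-0.56 -0.41  3.9 ]
t 17.3417
pick guard False [ 0.5227 -0.0633  0.0967]
opening 0.01982881260826492
lifted 0.01946354575508325 [ 0.18  1.11 -1.29] 22.2417
```

```bash
python3 - <<'E'
from h import *
a=vision.snapshot("side")[100:350,150:420]
b=vision.snapshot("top")[150:290,270:480]
cv2.imwrite("pics/s2.png",np.hstack([cv2.resize(a,(432,400)),cv2.resize(b,(360,400))])[:,:,::-1])
E
```

```text
(no output)
```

View pics/s2.png

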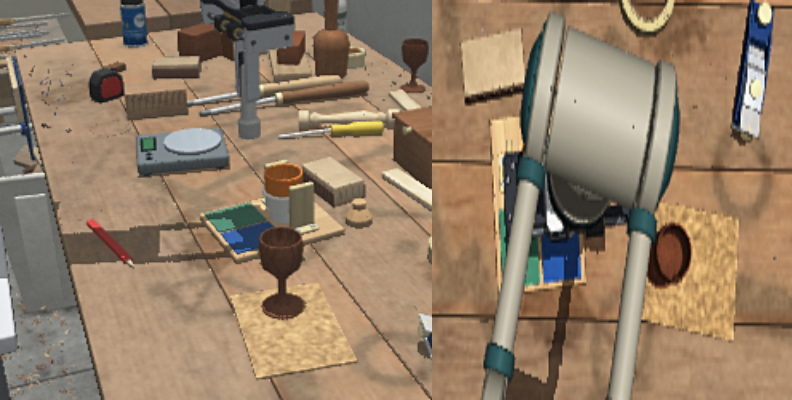

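```bash
python3 - <<'E'
from h import *
place(.491,-.330,.0857,YR+np.pi/2,.055)
# orange cup: jaws along rack x
gripper_to(.094); w=goto(.5885,-.0183,YR)
r.move_l([.5885,-.0183,.15])
print(np.round(telemetry.current_ee_pos(),4),w,telemetry.current_t())
r.move_l([.5885,-.0183,.0925],vel=.05,guard=4); print(np.round(telemetry.current_ee_pos(),4))
gripper_to(.066,8)
print(telemetry.current_opening(),np.round(telemetry.current_wrist_force(),2),telemetry.current_t())
a=vision.snapshot("side")[100:350,200:420]
cv2.imwrite("pics/s3.png",cv2.resize(a,None,fx=2.2,fy=2.2)[:,:,::-1])
E
```

```text
place guard True [ 0.4909 -0.33    0.085 ] want z 0.0857 [-0.07  0.35  4.07]
t 27.9167
[ 0.5892 -0.0187  0.1508] 0.103 30.875
[ 0.5888 -0.0183  0.0929]
0.06605514573731906 [0.04 0.45 0.04] 32.8
```

View pics/s3.png

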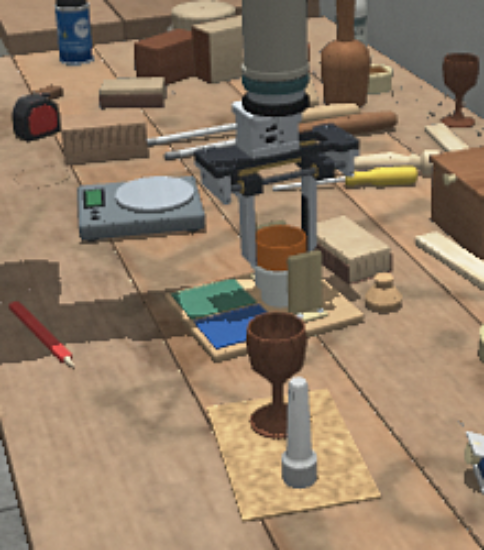

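```bash
python3 - <<'E'
from h import *
gripper_to(0,15); print(telemetry.current_opening(),np.round(telemetry.current_wrist_force(),2))
p=telemetry.current_ee_pos()
r.move_l([p[0],p[1],p[2]+.04],vel=.04); r.hold(.2)
print(telemetry.current_opening(),np.round(telemetry.current_wrist_force(),2),telemetry.current_t())
a=vision.snapshot("side")[150:290,250:400]
cv2.imwrite("pics/s4.png",cv2.resize(a,None,fx=3.5,fy=3.5)[:,:,::-1])
E
```

```text
0.06210449749374611 [ 0.78  0.27 -0.69]
0.0621319764963135 [ 0.81 -0.48 -1.23] 34.4417
```

View pics/s4.png

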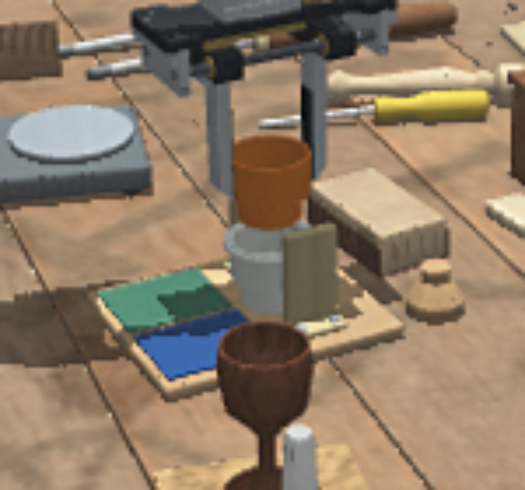

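```bash
python3 - <<'E'
from h import *
p=telemetry.current_ee_pos(); r.move_l([p[0],p[1],.2])
place(.516,.2838,.0889,YR,.085,high=.2)
for c,n in(("side",2),("top",2)):
    for i in range(n):
        vision.snapshot(c)
        for t in("orange_cup_mid","white_cup_mid"): print(c,t,[np.round(d["at"],4).tolist() for d in models.mark_of(t,c)[:1]])
for t in("goblet_mid","drive_centre_mid"): 
    M=marks(t,3); print(t,np.round(M,4).tolist())
a=vision.snapshot("top"); cv2.imwrite("pics/t5.png",cv2.resize(a[130:290,180:470],None,fx=2.7,fy=2.7)[:,:,::-1])
E
```

```text
place guard True [0.5158 0.2837 0.0883] want z 0.0889 [-0.22 -0.3   3.9 ]
t 40.125
side orange_cup_mid [[0.5126, 0.2836, 0.0771]]
side white_cup_mid [[0.5904, -0.0212, 0.0409]]
side orange_cup_mid [[0.5138, 0.2831, 0.0771]]
side white_cup_mid [[0.5912, -0.0174, 0.0426]]
top orange_cup_mid [[0.5149, 0.2815, 0.0734]]
top white_cup_mid [[0.4954, -0.2814, 0.0015]]
top orange_cup_mid [[0.512, 0.2831, 0.0725]]
top white_cup_mid [[0.5895, -0.0204, 0.036]]
goblet_mid [[0.4998, -0.2415, 0.06], [0.5005, -0.2418, 0.0583], [0.5921, -0.0171, 0.0392], [0.5042, -0.2435, 0.0601], [0.5037, -0.2447, 0.0586], [0.5042, -0.2428, 0.0619]]
drive_centre_mid [[0.4883, -0.3324, 0.0602], [0.4898, -0.3297, 0.0596], [0.4909, -0.3316, 0.0589], [0.4928, -0.3343, 0.0548], [0.4922, -0.3303, 0.0558], [0.4954, -0.3328, 0.0543]]
```

View pics/t5.png

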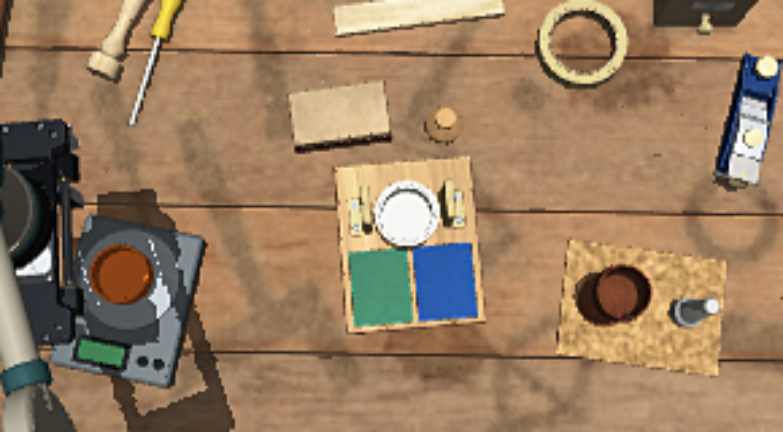

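```bash
python3 - <<'E'
from h import *
for c in("top","side"):
    im=cv2.cvtColor(vision.snapshot(c),cv2.COLOR_RGB2HSV)
    for n,lo,hi,q in(("blue",(105,120,60),(125,255,255),(.522,-.063)),("green",(65,60,40),(90,255,255),(.5135,.009))):
        m=cv2.inRange(im,lo,hi);nn,l,_,_=cv2.connectedComponentsWithStats(m);u=proj(c,[*q,.015])[0].astype(int)
        ys,xs=np.nonzero(l==l[u[1],u[0]]); P=topl(c,np.c_[xs,ys],.015)[:,:2]*1000
        print(c,n,np.round(P.mean(0),1),[np.round(x,1) for x in cv2.minAreaRect(P.astype(np.float32))])
print(np.round(marks("green_pad",3).mean(0),4),np.round(marks("blue_pad",3).mean(0),4))
pick(.502,-.242,YR+np.pi/2,.0985,.080,25)
E
```

```text
top blue [521.3 -61.8] [array([521.6, -61.9]), array([82.6, 65.2]), np.float64(5.7)]
top green [513.9   9.8] [array([514.1,   9.9]), array([82. , 64.8]), np.float64(5.8)]
side blue [508.4 -63.1] [array([518.4, -66.5]), array([82.8, 65.8]), np.float64(6.3)]
side green [510.3   3.4] [array([510.9,   4.6]), array([83.2, 65.1]), np.float64(4.8)]
[0.5141 0.0089 0.0121] [ 0.5229 -0.064   0.0127]
pick guard False [ 0.5027 -0.2423  0.0993]
opening 0.05799926152926882
lifted 0.05841240813803386 [-0.29 -1.1  -1.1 ] 48.8583
```

```bash
python3 - <<'E'
from h import *
place(.5138,.009,.110,YR+np.pi/2,.080)
pick(.4915,-.331,YR+np.pi/2,.0857,.055,40)
place(.522,-.0632,.097,YR+np.pi/2,.050)
goto(.35,-.35,YR+np.pi/2)
for t in("goblet_mid","drive_centre_mid","orange_cup_mid","white_cup_mid","sanding_block"):
    print(t,np.round(marks(t,3),4).tolist())
a=vision.snapshot("top")[130:290,180:400]; b=vision.snapshot("side")[150:290,220:400]
cv2.imwrite("pics/f.png",np.hstack([cv2.resize(a,(412,300)),cv2.resize(b,(386,300))])[:,:,::-1]); print(telemetry.current_t())
E
```

```text
place guard True [0.5137 0.0091 0.1099] want z 0.11 [-0.76  0.05  3.76]
t 53.8667
pick guard False [ 0.4921 -0.3314  0.0866]
opening 0.01953329960153488
lifted 0.01944892366534048 [-0.62 -0.2  -1.03] 59.45
place guard True [ 0.5219 -0.0631  0.0968] want z 0.097 [-0.13 -0.72  3.27]
t 64.7917
goblet_mid [[0.5133, 0.0081, 0.0689], [0.5116, 0.0113, 0.0708], [0.5123, 0.0093, 0.0654], [0.5153, 0.0091, 0.0732], [0.5175, 0.0106, 0.0725], [0.5149, 0.0112, 0.0712]]
drive_centre_mid [[0.5187, -0.0607, 0.0711], [0.5204, -0.0633, 0.0723], [0.5197, -0.0604, 0.0716], [0.5231, -0.0642, 0.0649], [0.7079, 0.0603, 0.0035], [0.5222, -0.0632, 0.0654]]
orange_cup_mid [[0.5876, -0.0173, -0.0014], [0.5138, 0.2823, 0.0701], [0.5146, 0.2841, 0.0737], [0.5144, 0.2856, 0.0723]]
white_cup_mid [[0.5931, -0.0155, 0.037], [0.5923, -0.0182, 0.04], [0.5142, 0.01, 0.0121], [0.5921, -0.0186, 0.0344], [0.588, -0.0189, 0.0324]]
sanding_block [[0.714, 0.0614, 0.0011], [0.7109, 0.0598, 0.0025], [0.7097, 0.0609, 0.0008], [0.7067, 0.0604, 0.0041], [0.7073, 0.0613, 0.0025], [0.7064, 0.0576, 0.001]]
69.1583
```

View pics/f.png

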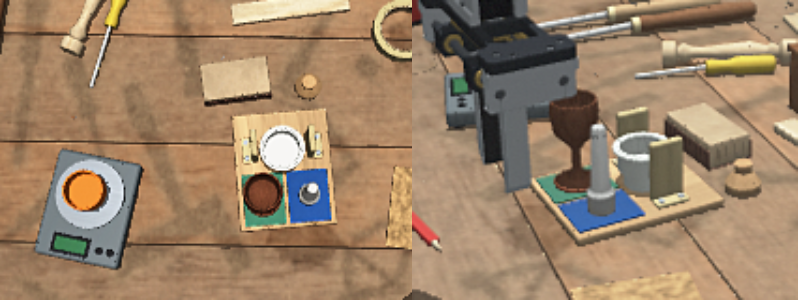

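```bash
python3 - <<'E'
from h import *
vision.snapshot("top")
for t,z in(("orange_cup_mid",.090),("goblet_mid",.127)):
    P=rect("top",t,z); print(t,[np.round(x,1) for x in cv2.minAreaRect((P*1000).astype(np.float32))] if P is not None else None)
r.sign_off(); print(telemetry.current_t())
E
```

```text
orange_cup_mid [array([514.7, 280.9]), array([59.5, 65.7]), np.float64(1.0)]
goblet_mid [array([511.3,   9.2]), array([60.2, 52. ]), np.float64(1.0)]
the job is handed in; nothing more can be done
the job is handed in; nothing more can be done
```

The job is done and handed in, at about 69 s on the robot's clock against the 112 s limit. I stood the goblet and drive centre on the cork mat, lifted only the orange cup out of the white one and set it on the scale's pan. Then I put the goblet back on its green pad and the drive centre back on its blue pad.

**Last checks:**
- **Final pictures:** everything is upright, and the white cup is still standing in the rack.
- **Centring:** the three things I placed came out within about 2–4 mm of the middle of their spots.
- **Sanding block:** the top camera puts it 1–2 mm from its first reading, which is within the noise. The side camera puts it 4–9 mm further back, but it had no earlier side reading to compare with. I never touched it.

**Readings that disagreed:**
- **Pads:** the side camera's pad outlines sat 3–5 mm from the top camera's. I aimed between them, close to the top camera and the networks.
- **Networks:** a few detections were plainly wrong, for example the orange cup reported at the rack, and I ignored them.

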